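Clip the tool battery into its charging cradle

ROBOT

A 6-joint arm with a two-finger parallel gripper is mounted at the origin on a cart in front of the work surface, level with it; the furniture and walls round the work are solid. World frame = base frame: x ahead of the robot, y to its left, z up, the work surface at z = 0. Lengths are in m, angles in rad, forces in N, time in s.
With the tool pointing down it reaches from about 0.3 to 0.875 m from the base axis. Payload 6.4 kg.
Tool frame: the origin (TCP) lies between the finger pads; the fingertips stand tcp_to_tips ahead of it and the grasp point (between the pads) lies 8 mm behind it (tcp_to_tips is the distance from the TCP to the fingertips, in m); z points along the fingers, y is the line along which they close (so a half turn about z gives the same grasp; the last joint's range is limited). The gripper opens to 85 mm and grips with 20 to 120 N. Pads are 22 mm wide; open, the fingers measure 114 mm over their backs; the gripper's body (76 mm by 85 mm) begins 54 mm behind the grasp point. The pads swing forward as they close: fully open they stand 13 mm farther back than shut.
Start: joints at [1.042, 0.181, 1.607, -0, 1.354, -0.206], TCP at [0.182, 0.545, 0.242] pointing down, gripper open.
Joint ranges: [-2.99, 2.99], [-0.89, 2.07], [0.3, 2.58], [-1.14, 4.28], [0, 2.63], [-3.12, 3.12]. Speed limits (rad/s): [2.57, 2.57, 3.01, 3.14, 3.14, 3.14].

INTERFACE

Orientations are given as a unit quaternion [x, y, z, w].
In Python, from station import * gives the robot as it stands.
- The arm moves only by the shell command python3 -m creep 'ROWS' [OPENING] [FORCE]. ROWS is JSON, a list of rows, each an object with "translation": the shift along the world's x, y, z in m, a list of three; "yaw": the turn about the world's z in degrees. A call has 1 to 12 rows; each row shifts and turns the commanded pose from where the row before left it; what a row does not reach is not made up. A row lasts 1/8 s, in which the tool goes at most 62.5 mm and 10.7 degrees, less where a joint would pass 70% of its speed; a pose out of reach is approached as far as the arm can. A call with a gripper value outside its range is refused whole. OPENING is the gripper's target within -1 to 1 (fully open at 1, half-way at 0, shut at -1), set as the call begins (- or left out, the last holds). The fingers move at their own pace and stop on an object; FORCE is the grip in N (left out, the last holds). Time passes only in rows, so rows that do not move let the fingers close. It gives the time, the measured TCP pose, the force, the opening and the grip force at its end, in the units of the state.
- get_obs(): the state, without advancing time (a new reading comes with each control period).
- camera(name): name is "side" or "top" or "wrist"; returns (picture, depth): 400x640x3 uint8, red, green, blue; 400x640 float32, m along the optical axis (not along the pixel's ray), 0 where there is no reading.
- get_calibration(name): a dict with "fx", "fy", "cx", "cy" (pixels), "dist_coeffs" ([k1, k2, p1, p2, k3] as OpenCV has them; the pictures are not rectified), "view" (4x4, takes a point from world to camera coordinates). Camera axes: x right, y down, z forward; pixel columns grow to the right and rows downward; lengths in m; the calibration is good to about 2 mm. A picture is of the moment at which its call begins: read the wrist's pose just before it. get_calibration takes no time and is no camera call; for the wrist camera it gives the pose at the moment of the call.
- job_done(): hands the job in; it is judged then, once.
The state is a dict: "t": time; "q": joint angles; "dq": joint speeds; "tau": joint torques, N m; "tool_pos": TCP position; "ee_rot": TCP orientation; "ft_force": force on the tool from outside, world axes, zero at the start; "ft_torque": the same for the moment, N m; "finger_gap": finger opening in m; "finger_force": force on a finger pad.
Only numpy, scipy, OpenCV 4.12 (cv2) and the standard library are available. Lean on these libraries where they do the work, as an engineer would, in place of code of your own. Each camera call takes 0.05 s, during which the arm holds its last target. There are 200 camera calls.

TASK

Load the longer of the two black battery packs into the charging cradle: seat its brass contact end against the spring contact plate and press the other end down until the pack lies flat on the cradle's floor and the spring catch has snapped back over it. Then let go of it.

Things in the scene. Friction and masses are not known exactly. Their poses are not given: they have to be found in the camera images.
- pack: Longer battery pack: black block 84 (x) x 38 (y) x 26 mm high, 160 g, lying flat; three brass strips wrap over its +x end, grey thumb ribs across the top at -x. Origin: centre of its underside, z up. A similar pack, only 52 x 30 x 18 mm, is not wanted; each may lie left or right of the cradle.
- brass_end (a point): Centre of the long pack's brass end face: 42 mm from the pack's middle along its +x, 13 mm above its underside.
- cradle: Fixed grey cradle 128 x 62 mm. Origin: on the bench under the seated pack; x to the spring contact, z up. Floor at z 6 mm. Rear stop: face x -42 at the floor, leaning out to -48 at z 28. Side guides 44 mm apart (flared to 56 at z 31) only at x 26..54 and -47..-28: fingers have room between, over the 6 mm base. The seated pack's origin is at x 0, y 0, z 6.
- contact (a joint): Brass spring contact plate at the cradle's +x end, 36 mm wide, z 9 to 44 mm, face at cradle x = +36 mm when free. Slide in m: 0 free, grows to 0.012 as it is pushed toward +x (1.4 N at first, 3.5 N at 6 mm, 5.6 N at 12 mm). The seated pack holds it 6 mm back. Its housing ends at x = 66, z = 48 mm.
- catch (a joint): Steel spring catch at the cradle's -x end, 26 mm wide. Slide in m: 0 at rest, to 0.008 as it is pushed outward (-x), 2.5 to 6.5 N. Nose ends at x -37 (5 mm over the pack), underside z 33.5; a ramp from its top, z 37, rises outward to x -46, z 53. With the pack tilted some 23 degrees, brass end low and held against the plate, its other end pressed on the ramp (5 to 15 N) snaps under.

How it is judged:
At the end, for the whole second after the job is handed in: The long pack rests in the cradle, brass end toward the spring contact, middle within 6 mm along and 8 mm across of its seat, underside within 4 mm of the pocket floor, level within 5 degrees; the catch is within 3 mm of its rest position (x of pack in the frame of cradle between -0.006 and 0.006 m and y of pack in the frame of cradle between -0.008 and 0.008 m and z of pack in the frame of cradle between 0.002 and 0.01 m and angle between pack's own z axis and vertical below 0.09 rad and x of brass_end in the frame of cradle above 0.03 m and value of joint catch below 0.003 m and linear speed of pack below 0.02 m/s); the robot touches nothing.
It also fails if it takes over 42 s, if anything falls off the work surface, if the arm or the gripper's body presses on something with over 40 N, if the wrist force passes 120 N, or if a joint passes its speed limit or range.

## Working session

There is one attempt and no reset: what is moved stays moved. The work goes in short steps, Python scripts to look and compute and a shell command to move; the robot and the scene stay as the last step left them, time stands still between calls to the robot, and variables do not carry over. Pictures are saved under pics/ and viewed, at most 10 in all, crops included, and the job is handed in when it is done.

```bash
mkdir -p pics; ls; cat > h.py <<'E'
from station import *
import numpy as np, cv2
def ray(name,uv,cal=None):
    c=cal or get_calibration(name)
    K=np.array([[c['fx'],0,c['cx']],[0,c['fy'],c['cy']],[0,0,1]])
    p=cv2.undistortPoints(np.array(uv,float).reshape(-1,1,2),K,np.array(c['dist_coeffs'],float))[:,0]
    V=np.array(c['view']);R=V[:3,:3];o=-R.T@V[:3,3]
    d=np.c_[p,np.ones(len(p))]@R
    return o,d
def onplane(name,uv,z,cal=None):
    o,d=ray(name,uv,cal); return o+d*((z-o[2])/d[:,2])[:,None]
def save(name,fn):
    cal=get_calibration(name);im,dp=camera(name);cv2.imwrite(fn,im[:,:,::-1]);return im,dp,cal
E
python3 - <<'E'
from h import *
o=get_obs();print({k:np.round(v,3) for k,v in o.items()})
a,d,c=save('top','pics/a.png');print(np.round(-np.array(c['view'])[:3,:3].T@np.array(c['view'])[:3,3],3))
np.save('topd.npy',d)
b,d2,c2=save('side','pics/b.png');print(np.round(-np.array(c2['view'])[:3,:3].T@np.array(c2['view'])[:3,3],3))
import station;print([n for n in dir(station) if not n.startswith('_')])
E
```

```text
pics
{'t': np.float64(0.0), 'q': array([ 1.042,  0.182,  1.608, -0.   ,  1.354, -0.206]), 'dq': array([-0.002, -0.001,  0.   ,  0.001, -0.   , -0.   ]), 'tau': array([ 2.0000e-03, -4.4489e+01, -3.5133e+01, -0.0000e+00,  9.0000e-03,
       -0.0000e+00]), 'tool_pos': array([0.182, 0.545, 0.241]), 'ee_rot': array([ 0.161,  0.987, -0.001, -0.   ]), 'ft_force': array([-0.606, -0.348,  0.083]), 'ft_torque': array([ 0.005, -0.039,  0.027]), 'finger_force': np.float64(0.0), 'finger_gap': np.float64(0.085)}
[0.338 0.028 1.18 ]
[-0.01  -0.726  0.702]
['PlanningError', 'camera', 'get_calibration', 'get_obs', 'job_done', 'tcp_to_tips']
```

View pics/a.png

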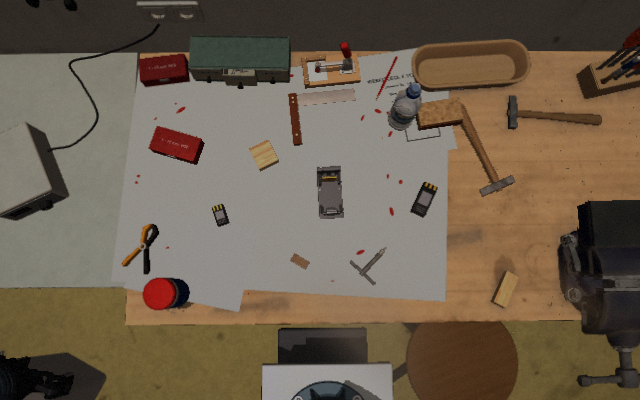

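View pics/b.png

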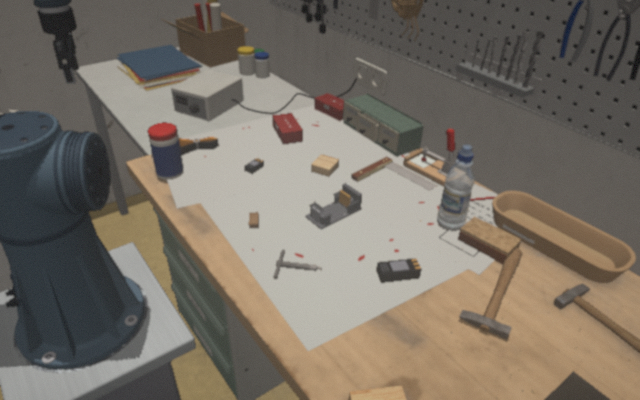

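The top view shows the long pack at about (424,199), the small pack at (220,215) and the cradle at (330,192). The brass ends and the spring contact plate all point up in the image (+x world). The side view agrees: long pack at (400,270), cradle at (335,205).

```bash
python3 - <<'E'
from h import *
im=cv2.imread('pics/a.png');d=np.load('topd.npy');print(tcp_to_tips, get_calibration('top')['fx'])
g=im.max(2).astype(int)
def rect(x0,x1,y0,y1,thr,z,nm):
    m=np.zeros(g.shape,np.uint8);m[y0:y1,x0:x1]=(g[y0:y1,x0:x1]<thr)
    c=max(cv2.findContours(m,0,2)[0],key=cv2.contourArea)
    m=cv2.morphologyEx(m,cv2.MORPH_CLOSE,np.ones((5,5)))
    c=max(cv2.findContours(m,0,2)[0],key=cv2.contourArea)
    b=cv2.boxPoints(cv2.minAreaRect(c));P=onplane('top',b,z)
    e=np.diff(np.r_[P,P[:1]],axis=0)[:,:2]
    print(nm,b.round(1).tolist(),'ctr',P.mean(0).round(4),'sides',np.linalg.norm(e,axis=1).round(4),'ang',np.degrees(np.arctan2(e[:,1],e[:,0])).round(1))
rect(400,450,170,225,90,.02,'pack');rect(205,235,195,235,90,.014,'small');rect(308,352,158,225,140,.02,'cradle')
print(g[185:200:5,400:450:4]);print(g[170:222:8,310:352:3])
o=get_obs();from scipy.spatial.transform import Rotation as R
print(R.from_quat(o['ee_rot']).as_matrix().round(3))
for n in['wrist']:
  c=get_calibration(n);V=np.array(c['view']);T=-V[:3,:3].T@V[:3,3];M=R.from_quat(o['ee_rot']).as_matrix();print('wristcam in tool',(M.T@(T-o['tool_pos'])).round(3),(M.T@V[:3,:3].T).round(2).tolist(),c['fx'])
E
```

```text
0.011 466.7569413797445
pack [[409.6000061035156, 211.3000030517578], [423.6000061035156, 180.5], [437.79998779296875, 187.0], [423.79998779296875, 217.8000030517578]] ctr [ 0.5506 -0.2511  0.02  ] sides [0.0884 0.0395 0.0882 0.0391] ang [ -26.3 -115.7  153.4   64.5]
small [[211.0, 207.0], [222.6999969482422, 203.10000610351562], [229.3000030517578, 222.89999389648438], [217.60000610351562, 226.8000030517578]] ctr [0.5158 0.2642 0.014 ] sides [0.031  0.0538 0.0308 0.0537] ang [ -71.7 -160.8  108.2   19.5]
cradle [[314.6000061035156, 166.10000610351562], [340.1000061035156, 164.3000030517578], [343.70001220703125, 217.3000030517578], [318.29998779296875, 219.10000610351562]] ctr [ 0.5724 -0.0118  0.02  ] sides [0.0652 0.1373 0.064  0.1372] ang [ -86.4 -177.2   93.4    3.3]
[[147 146 146 146 143 148  61  18  88 143 145 145 149]
 [149 144 145 142 146  17  37  20  23  87 148 147 129]
 [143 148 146 144 125  50 108 105  58 145 149 143 133]]
[[146 147 137  83  43  65  58  51  38  27  67 147 144 145]
 [148 147 134  47  94  98  47  37  47  46  92 142 143 148]
 [145 146 134  51  92  90  91  90  88  88  80 146 146 147]
 [146 146 146  90  91  92  90  93  90  93  90 147 145 146]
 [147 146 146  96  91  90  89  93  88  91  86 144 145 149]
 [144 148 145  56  39  84 101 122 111  50  62  93 150 146]
 [147 145 146 139  97  88  82  74  90 147 147 145 149 145]]
[[-0.948  0.317 -0.001]
 [ 0.317  0.948 -0.001]
 [ 0.    -0.002 -1.   ]]
wristcam in tool [ 0.065  0.    -0.131] [[-0.0, -0.97, -0.26], [1.0, -0.0, -0.0], [0.0, -0.26, 0.97]] 300.4985569978313
```

```bash
python3 -m creep '[{"translation":[0.03,-0.046,0],"yaw":-0.65},{"translation":[0.03,-0.046,0],"yaw":-0.65},{"translation":[0.03,-0.046,0],"yaw":-0.65},{"translation":[0.03,-0.046,0],"yaw":-0.65},{"translation":[0.03,-0.046,0],"yaw":-0.65},{"translation":[0.03,-0.046,0],"yaw":-0.65},{"translation":[0.03,-0.046,0],"yaw":-0.65},{"translation":[0.03,-0.046,0],"yaw":-0.65},{"translation":[0.03,-0.046,0],"yaw":-0.65},{"translation":[0.03,-0.046,0],"yaw":-0.65},{"translation":[0.03,-0.046,0],"yaw":-0.65},{"translation":[0.03,-0.046,0],"yaw":-0.65}]' 1
python3 -m creep '[{"translation":[0,0,0],"yaw":0},{"translation":[0,0,0],"yaw":0}]'
python3 - <<'E'
from h import *
im,d,c=save('wrist','pics/w1.png');import pickle;pickle.dump((d,c),open('w1.pkl','wb'));print(get_obs()['tool_pos'])
E
```

```text
t: 1.6
tool_pos: [0.5429, -0.0083, 0.2419]
ee_rot: [0.228, 0.974, 0.0, -0.0]
ft_force: [1.5, -0.1, -0.2]
finger_gap: 0.0857
finger_force: 0.0
t: 1.85
tool_pos: [0.5417, -0.0064, 0.2416]
ee_rot: [0.228, 0.974, 0.0, -0.001]
ft_force: [-0.3, -0.5, 0.6]
finger_gap: 0.0851
finger_force: 0.0
[ 0.54162381 -0.00583364  0.24180181]
```

View pics/w1.png

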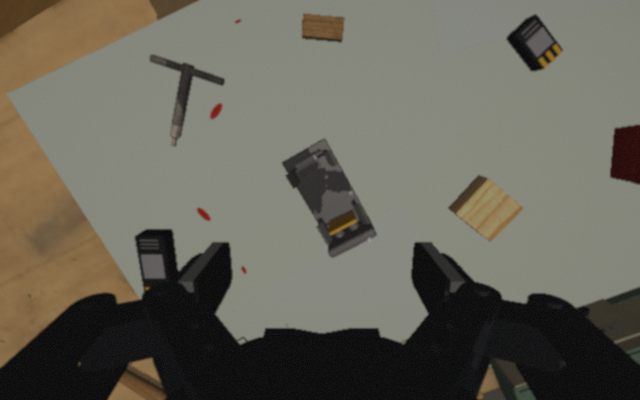

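The wrist view shows the cradle at about (330,195), with its brass plate at (342,222), and the long pack partly hidden at (155,260). I'll measure the cradle now from the depth image.

```bash
cat >> h.py <<'E'
def cloud(d,c):
    v,u=np.mgrid[0:400,0:640]; o,r=ray('wrist',np.c_[u.ravel(),v.ravel()],c)
    return (o+r*d.ravel()[:,None]).reshape(400,640,3)
def rectxy(P):
    b=cv2.boxPoints(cv2.minAreaRect((P[:,:2]*1000).astype(np.float32)));e=np.diff(np.r_[b,b[:1]],axis=0)
    print(len(P),'ctr',b.mean(0).round(1),'sides',np.linalg.norm(e,axis=1).round(1)[:2],'ang',np.degrees(np.arctan2(e[:,1],e[:,0])).round(1)[:2])
    return b
E
python3 - <<'E'
from h import *
import pickle
d,c=pickle.load(open('w1.pkl','rb'));im=cv2.imread('pics/w1.png')
X=cloud(d,c);roi=np.zeros(d.shape,bool);roi[130:262,270:385]=1;roi&=d>0
sheet=X[280:300,290:340];print('sheet z',np.median(sheet[...,2]), 'std',sheet[...,2].std())
z=X[...,2]
for a,b in((.004,.07),(.004,.009),(.015,.07)):
  m=roi&(z>a)&(z<b);m=cv2.morphologyEx(m.astype(np.uint8),cv2.MORPH_OPEN,np.ones((2,2)))>0
  print(a,b);rectxy(X[m])
# contour on grey level: base footprint corners on plane
g=im.max(2);m=((g<115)&roi).astype(np.uint8)
k=max(cv2.findContours(m,0,2)[0],key=cv2.contourArea)
R=cv2.boxPoints(cv2.minAreaRect(k));print('px',R.round(1).tolist());rectxy(onplane('wrist',k.reshape(-1,2),.006,c))
y=im.astype(int);m=roi&(y[...,2]-y[...,0]>50);print('brass',m.sum(),np.argwhere(m).mean(0)[::-1]);P=X[m];print(P.min(0).round(4),P.max(0).round(4));
t=np.radians(3.4);Q=X[roi&(z>.003)];ca=np.array([np.cos(t),np.sin(t)]);na=np.array([-ca[1],ca[0]]);o=np.array([.5724,-.0118]);
a=(Q[:,:2]-o)@ca*1e3;b=(Q[:,:2]-o)@na*1e3
for x in range(-70,74,4):
  s=(a>=x)&(a<x+4)
  if s.sum():print(x,s.sum(),(Q[s,2].max()*1e3).round(),np.median(Q[s,2]*1e3).round(),b[s].min().round(1),b[s].max().round(1))
E
```

```text
sheet z 1.4486140955394244e-06 std 0.033223164194913495
0.004 0.07
5422 ctr [571.6 -13.7] sides [176.4  71.5] ang [-0.4 89.6]
0.004 0.009
2957 ctr [554.3 -12.4] sides [142.   68.8] ang [-0.6 89.4]
0.015 0.07
2286 ctr [571.6 -13.7] sides [176.4  71.5] ang [-0.4 89.6]
px [[277.6000061035156, 163.0], [324.3999938964844, 136.89999389648438], [378.6000061035156, 234.0], [331.79998779296875, 260.1000061035156]]
222 ctr [581.1 -16.2] sides [ 70.1 144.7] ang [-87.5   2.5]
brass 137 [342.45985401 226.51824818]
[ 0.6047 -0.0327  0.0041] [0.6252 0.0064 0.0463]
-66 38 6.0 4.0 -30.0 29.1
-62 169 7.0 6.0 -31.4 30.0
-58 222 38.0 6.0 -31.9 29.9
-54 219 53.0 28.0 -32.1 29.8
-50 199 54.0 31.0 -31.4 30.0
-46 156 49.0 31.0 -30.7 29.9
-42 130 41.0 27.0 -30.4 29.8
-38 126 33.0 6.0 -30.8 29.5
-34 161 32.0 6.0 -30.6 29.9
-30 132 7.0 6.0 -31.6 29.7
-26 159 7.0 6.0 -31.7 29.6
-22 148 7.0 6.0 -31.5 28.7
-18 160 8.0 6.0 -31.6 29.7
-14 148 8.0 6.0 -31.5 29.5
-10 151 7.0 6.0 -31.7 29.3
-6 153 8.0 6.0 -31.5 29.7
-2 151 7.0 6.0 -31.8 29.5
2 143 8.0 6.0 -31.7 29.3
6 149 7.0 5.0 -32.0 29.7
10 149 8.0 6.0 -32.0 29.5
14 142 8.0 6.0 -31.4 29.3
18 138 8.0 6.0 -32.2 29.2
22 208 32.0 6.0 -31.4 29.5
26 170 32.0 6.0 -32.2 29.4
30 433 46.0 24.0 -30.9 29.3
34 154 45.0 32.0 -31.0 29.0
38 66 33.0 26.0 -31.2 29.3
42 106 33.0 28.0 -31.0 29.2
46 110 33.0 27.0 -31.3 29.1
50 580 49.0 37.0 -31.3 29.4
54 169 49.0 47.0 -32.6 29.4
58 152 50.0 47.0 -31.6 29.4
62 19 49.0 47.0 -28.4 27.9
```

```bash
python3 -m creep '[{"translation":[0.002,-0.049,-0.01],"yaw":0},{"translation":[0.002,-0.049,-0.01],"yaw":0},{"translation":[0.002,-0.049,-0.01],"yaw":0},{"translation":[0.002,-0.049,-0.01],"yaw":0},{"translation":[0.002,-0.049,-0.01],"yaw":0},{"translation":[0,0,0],"yaw":0},{"translation":[0,0,0],"yaw":0}]'
python3 - <<'E'
from h import *
from scipy.spatial.transform import Rotation as R
im,d,c=save('wrist','pics/w2.png');X=cloud(d,c);z=X[...,2];o=get_obs()
M=R.from_quat(o['ee_rot']).as_matrix();print(o['tool_pos'].round(4),'tool x ang',np.degrees(np.arctan2(M[1,0],M[0,0])))
m=(d>0)&(z>.022)&(z<.030)&(np.linalg.norm(X[...,:2]-[.5506,-.2511],axis=2)<.07)
m=cv2.morphologyEx(m.astype(np.uint8),cv2.MORPH_OPEN,np.ones((3,3)))
n,l,s,_=cv2.connectedComponentsWithStats(m);k=1+s[1:,4].argmax();m=l==k;print(s[k]);P=X[m];rectxy(P)
t=np.radians(-26.3);ca=np.array([np.cos(t),np.sin(t)]);na=np.array([-ca[1],ca[0]])
a=(P[:,:2]-[.5506,-.2511])@ca*1e3;b=(P[:,:2]-[.5506,-.2511])@na*1e3
print(np.median(P[:,2]),np.percentile(a,[0,1,99,100]).round(1),np.percentile(b,[0,1,99,100]).round(1))
for x in range(-45,46,10):
  q=(abs(a-x)<5);print(x,q.sum(),b[q].min().round(1) if q.any() else '',b[q].max().round(1) if q.any() else '')
E
```

```text
t: 2.78
tool_pos: [0.5523, -0.2501, 0.1923]
ee_rot: [0.227, 0.974, 0.0, -0.0]
ft_force: [-0.0, -0.6, -0.0]
finger_gap: 0.0855
finger_force: 0.0
[ 0.5526 -0.2498  0.1926] tool x ang 153.80664844184378
[ 302  143   38   81 2963]
2963 ctr [ 554.6 -252.4] sides [83.4 37.9] ang [-26.6  63.4]
0.025679784635287972 [-37.5 -37.3  44.6  45.8] [-18.5 -17.8  19.3  19.7]
-45 0  
-35 296 -17.4 19.3
-25 382 -17.6 19.5
-15 379 -17.8 19.7
-5 364 -18.0 18.7
5 359 -18.1 18.9
15 340 -18.3 19.1
25 328 -18.5 19.2
35 345 -17.5 19.4
45 170 -17.6 19.4
```

View pics/w2.png

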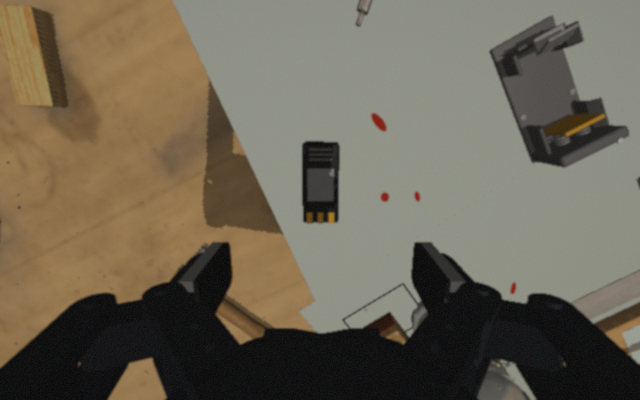

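The view shows the long pack at (320,182), with its brass strips at (320,216) pointing down in the image (+x world). The measured 83 x 38 mm and 26 mm high match the long pack. Next I descend and grip.

```bash
python3 -m creep '[{"translation":[0.002,-0.0026,-0.04],"yaw":-0.4},{"translation":[0,0,-0.05],"yaw":0},{"translation":[0,0,-0.045],"yaw":0},{"translation":[0,0,-0.025],"yaw":0},{"translation":[0,0,-0.014],"yaw":0},{"translation":[0,0,-0.005],"yaw":0},{"translation":[0,0,0],"yaw":0}]' 1
python3 -m creep '[{"translation":[0,0,0],"yaw":0},{"translation":[0,0,0],"yaw":0},{"translation":[0,0,0],"yaw":0},{"translation":[0,0,0],"yaw":0},{"translation":[0,0,0],"yaw":0},{"translation":[0,0,0],"yaw":0}]' -1 80
```

```text
t: 3.7
tool_pos: [0.5551, -0.2542, 0.0142]
ee_rot: [0.231, 0.973, -0.0, 0.001]
ft_force: [0.6, 0.1, -0.0]
finger_gap: 0.0855
finger_force: 0.0
t: 4.45
tool_pos: [0.5551, -0.2549, 0.0143]
ee_rot: [0.231, 0.973, -0.0, 0.001]
ft_force: [0.4, -0.7, 6.2]
finger_gap: 0.0365
finger_force: 82.3
```

```bash
python3 -m creep '[{"translation":[0,0,0.03],"yaw":0},{"translation":[0,0,0.035],"yaw":0},{"translation":[0,0,0.035],"yaw":0},{"translation":[0.0194,0.0413,0],"yaw":5},{"translation":[0.0194,0.0413,0],"yaw":5},{"translation":[0.0194,0.0413,0],"yaw":5},{"translation":[0.0194,0.0413,0],"yaw":5},{"translation":[0.0194,0.0413,0],"yaw":5},{"translation":[0.0194,0.0413,0],"yaw":5},{"translation":[0,0,-0.024],"yaw":0},{"translation":[0,0,-0.016],"yaw":0},{"translation":[0,0,0],"yaw":0}]'
python3 - <<'E'
from h import *
from scipy.spatial.transform import Rotation as R
c=get_calibration('side');im,d=camera('side');cv2.imwrite('pics/s1.png',cv2.resize(im[140:260,260:420,::-1],None,fx=5,fy=5,interpolation=cv2.INTER_CUBIC))
o=get_obs();M=R.from_quat(o['ee_rot']).as_matrix();print(o['tool_pos'].round(4),'tool x ang',np.degrees(np.arctan2(M[1,0],M[0,0])))
E
```

```text
t: 5.95
tool_pos: [0.6688, -0.0067, 0.0707]
ee_rot: [-0.028, 1.0, 0.0, -0.002]
ft_force: [0.1, -0.4, -2.0]
finger_gap: 0.0362
finger_force: 81.4
[ 0.6698 -0.007   0.0722] tool x ang -176.75425607228283
```

View pics/s1.png

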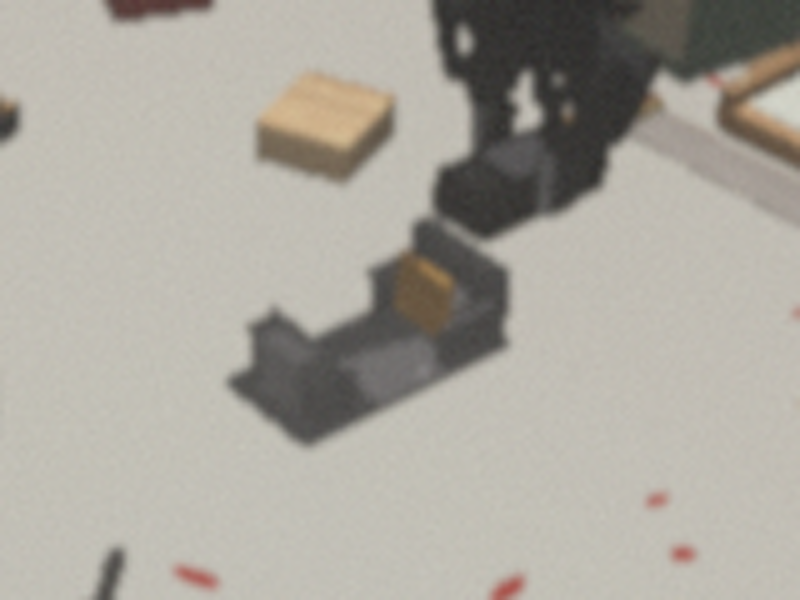

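The crop shows the pack held above and just beyond the contact housing: its rear end is at about (460,190) and the housing top edge at (460,240). I'll ease the grip and lower the rear underside onto the housing edge so the brass end tips down.

```bash
python3 -m creep '[{"translation":[0,0,0],"yaw":0},{"translation":[0,0,-0.006],"yaw":0},{"translation":[0,0,-0.004],"yaw":0},{"translation":[0,0,-0.003],"yaw":0}]' -1 30
python3 -m creep '[{"translation":[0,0,-0.003],"yaw":0},{"translation":[0,0,-0.003],"yaw":0},{"translation":[0,0,0],"yaw":0}]'
python3 -m creep '[{"translation":[0,0,-0.003],"yaw":0},{"translation":[0,0,-0.003],"yaw":0},{"translation":[0,0,0],"yaw":0}]'
```

```text
t: 6.5
tool_pos: [0.671, -0.0066, 0.0615]
ee_rot: [-0.029, 1.0, -0.0, -0.0]
ft_force: [-6.2, 0.7, 17.8]
finger_gap: 0.0367
finger_force: 83.6
t: 6.88
tool_pos: [0.6734, -0.0064, 0.0578]
ee_rot: [-0.029, 1.0, -0.0, 0.003]
ft_force: [-0.2, 1.5, 11.8]
finger_gap: 0.0368
finger_force: 84.3
t: 7.25
tool_pos: [0.6754, -0.0065, 0.0532]
ee_rot: [-0.029, 1.0, -0.001, 0.005]
ft_force: [4.2, 2.6, 13.3]
finger_gap: 0.0365
finger_force: 86.2
```

```bash
python3 -m creep '[{"translation":[0,0,-0.003],"yaw":0},{"translation":[0,0,-0.003],"yaw":0},{"translation":[0,0,0],"yaw":0}]'
python3 -m creep '[{"translation":[0,0,0.02],"yaw":0},{"translation":[0,0,0.02],"yaw":0},{"translation":[0,0,0],"yaw":0},{"translation":[0,0,0],"yaw":0}]'
python3 - <<'E'
from h import *
c=get_calibration('side');im,d=camera('side');cv2.imwrite('pics/s2.png',cv2.resize(im[140:240,280:420,::-1],None,fx=5,fy=5,interpolation=cv2.INTER_CUBIC))
np.save('sd.npy',d)
o,r=ray('side',np.c_[np.tile(np.arange(640),400),np.repeat(np.arange(400),640)],c)
X=(o+r*d.ravel()[:,None]).reshape(400,640,3);np.save('sX.npy',X)
E
```

```text
t: 7.62
tool_pos: [0.6769, -0.0064, 0.0481]
ee_rot: [-0.029, 1.0, -0.001, 0.007]
ft_force: [7.0, 3.6, 15.7]
finger_gap: 0.0367
finger_force: 88.2
t: 8.12
tool_pos: [0.6703, -0.0065, 0.0818]
ee_rot: [-0.029, 1.0, 0.0, -0.0]
ft_force: [0.7, 0.8, -2.5]
finger_gap: 0.0368
finger_force: 85.9
```

View pics/s2.png

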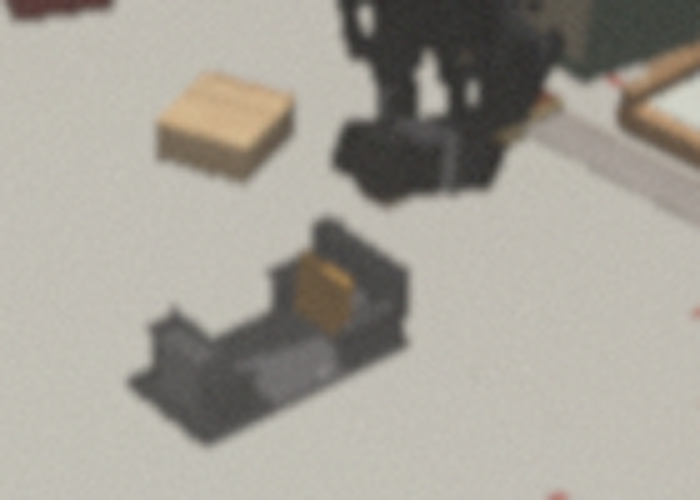

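The crop shows the pack now nose-down: rear at about (345,150), front lower at (480,185). I'll measure the tilt from the depth.

```bash
cat >> h.py <<'E'
O=np.array([.5695,-.0130,0]);T=np.radians(3.2);RC=np.array([[np.cos(T),np.sin(T),0],[-np.sin(T),np.cos(T),0],[0,0,1]])
def crad(X): return (X-O)@RC.T*1e3
E
python3 - <<'E'
from h import *
X=crad(np.load('sX.npy'));P=X[155:185,340:385].reshape(-1,3);o=get_obs();print(crad(o['tool_pos']).round(1))
P=P[(P[:,0]>50)&(P[:,0]<150)&(abs(P[:,1])<30)&(P[:,2]>15)]
for x in range(52,150,5):
  q=P[abs(P[:,0]-x)<2.5]
  if len(q)>3: i=q[:,2].argmin();j=q[:,2].argmax();print(x,len(q),'min',q[i].round(1),'max',q[j].round(1),'ymin',q[:,1].min().round(1))
E
```

```text
[100.7   1.   81.3]
52 63 min [53.1 18.6 82.2] max [ 53.2 -10.2 105. ] ymin -18.1
57 73 min [56.2 26.8 48.2] max [ 56.   13.5 108.4] ymin -19.3
62 30 min [62.2 22.6 47.9] max [ 61.7   9.4 108.3] ymin -18.3
67 23 min [ 66.8 -14.7  82.7] max [ 69.1   7.  106.7] ymin -19.3
72 25 min [ 70.  -15.2  78.8] max [ 70.6  15.3 104.8] ymin -18.9
77 24 min [ 75.  -13.6  76. ] max [ 75.5  13.6 103.8] ymin -18.9
82 33 min [ 84.4 -17.5  74.3] max [ 81.2 -20.1 141.9] ymin -27.7
87 108 min [ 88.4 -16.7  75.1] max [ 85.2 -25.5 143.1] ymin -29.3
92 84 min [ 90.8 -14.7  70.2] max [ 92.3 -25.2 140.4] ymin -30.0
97 34 min [ 96.1 -22.4  74.9] max [ 97.5 -26.5 139.1] ymin -29.9
102 37 min [101.5 -23.8  73.5] max [102.1 -25.4 137. ] ymin -29.8
107 36 min [107.3 -27.3  78.6] max [108.4 -25.8 134.8] ymin -29.0
112 8 min [111.3 -18.   66.5] max [109.7 -25.  131.4] ymin -25.0
117 5 min [115.5 -17.4  64.6] max [115.   19.3  89. ] ymin -19.7
122 11 min [122.6 -14.2  60.1] max [120.5  14.6  89.3] ymin -18.7
127 15 min [127.1 -16.3  62.3] max [125.  -18.7  87. ] ymin -18.7
132 6 min [134.1 -15.1  70.3] max [130.3 -17.1  84.2] ymin -17.1
```

Tilt is about 20° and the sizes agree. Next I carry it back over the cradle, clear of the housing.

```bash
python3 -m creep '[{"translation":[0,0,0.013],"yaw":0},{"translation":[-0.025,-0.0014,0],"yaw":0},{"translation":[-0.037,-0.002,0],"yaw":0},{"translation":[-0.037,-0.0025,0],"yaw":0},{"translation":[0,0,0],"yaw":0},{"translation":[0,0,0],"yaw":0}]'
python3 - <<'E'
from h import *
c=get_calibration('side');im,d=camera('side');cv2.imwrite('pics/s3.png',cv2.resize(im[140:240,280:420,::-1],None,fx=5,fy=5,interpolation=cv2.INTER_CUBIC))
o,r=ray('side',np.c_[np.tile(np.arange(640),400),np.repeat(np.arange(400),640)],c)
X=crad(o+r*d.ravel()[:,None]);s=get_obs();print(crad(s['tool_pos']).round(1))
P=X[(X[:,0]>-60)&(X[:,0]<60)&(abs(X[:,1])<22)&(X[:,2]>56)&(X[:,2]<130)]
for x in range(-58,50,5):
  q=P[abs(P[:,0]-x)<2.5]
  if len(q)>3: i=q[:,2].argmin();j=q[:,2].argmax();print(x,len(q),'min',q[i].round(1),'max',q[j].round(1),'y',q[:,1].min().round(1),q[:,1].max().round(1))
E
```

```text
t: 8.93
tool_pos: [0.5729, -0.0126, 0.0962]
ee_rot: [-0.029, 1.0, -0.0, 0.001]
ft_force: [0.3, 0.0, -1.0]
finger_gap: 0.0366
finger_force: 86.0
[ 3.7  0.2 96.1]
-48 36 min [-46.   12.8  97.7] max [-45.6 -20.4 120.4] y -20.4 15.8
-43 82 min [-41.1 -19.3  99.6] max [-42.3  -6.3 122. ] y -19.3 19.1
-38 46 min [-40.3 -18.2 101.3] max [-39.4  -6.1 123.4] y -20.4 19.3
-33 31 min [-34.1 -14.6  94.1] max [-35.3   9.  121.8] y -19.7 14.7
-28 32 min [-30.4 -17.1  93.9] max [-29.6   2.1 120.5] y -19.3 14.6
-23 22 min [-24.3 -20.   95.6] max [-25.2   7.4 118.7] y -20.2 15.3
-18 34 min [-20.1 -18.7  93.1] max [-18.5   8.3 118.2] y -18.9 12.5
-13 30 min [-13.2 -14.4  87.9] max [-10.9  17.6 123.8] y -21.9 20.9
-8 49 min [ -6.6 -17.2  86.6] max [ -8.4  20.8 129.1] y -21.8 22.0
-3 27 min [ -4.  -20.4  95.3] max [ -1.1  19.1 129.8] y -22.0 21.2
2 16 min [  1.5  17.6 108.4] max [  1.2  21.6 125.2] y -1.6 21.6
7 21 min [  8.4  15.1 106.9] max [  7.3  21.9 128. ] y -0.4 21.9
12 13 min [ 11.8  15.5 105.4] max [ 12.3  20.6 124.1] y 9.1 22.0
22 13 min [ 21.5 -16.8  77.4] max [ 19.8  14.1 103. ] y -19.0 14.1
27 16 min [ 25.3 -16.1  75.5] max [ 24.9 -17.7 103.7] y -18.9 -14.1
32 16 min [ 30.5 -14.1  72.2] max [ 32.5 -16.4 100. ] y -20.0 -9.9
37 6 min [ 35.4 -15.   78.9] max [ 35.  -17.1  99.3] y -17.3 -10.6
```

View pics/s3.png

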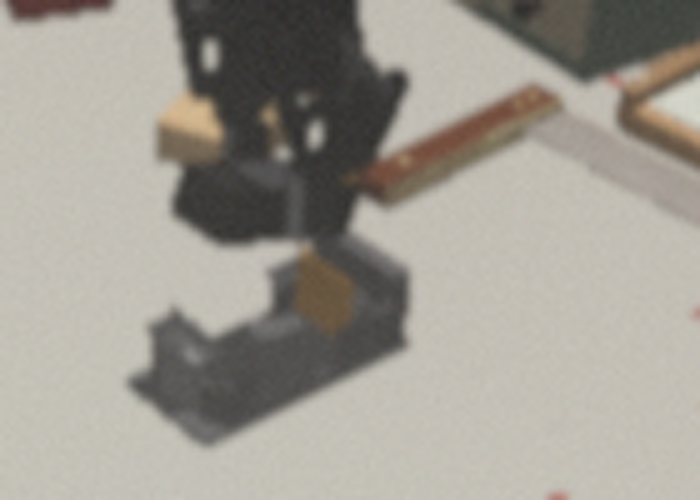

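The crop shows the tilted pack above the cradle: rear at (180,200), front low just over the brass plate at (320,240). Lower it in front of the plate.

```bash
python3 -m creep '[{"translation":[-0.002,0,-0.014],"yaw":0},{"translation":[0,0,-0.014],"yaw":0},{"translation":[0,0,-0.008],"yaw":0},{"translation":[0,0,0],"yaw":0}]'
python3 -m creep '[{"translation":[0,0,-0.006],"yaw":0},{"translation":[0,0,-0.006],"yaw":0},{"translation":[0,0,0],"yaw":0}]'
python3 -m creep '[{"translation":[0.002,0,-0.004],"yaw":0},{"translation":[0.002,0,-0.004],"yaw":0},{"translation":[0.002,0,-0.004],"yaw":0},{"translation":[0,0,0],"yaw":0}]'
python3 - <<'E'
from h import *
print(crad(get_obs()['tool_pos']).round(1))
E
```

```text
t: 9.48
tool_pos: [0.5689, -0.0121, 0.0578]
ee_rot: [-0.029, 1.0, 0.0, -0.001]
ft_force: [-0.2, -0.4, -1.0]
finger_gap: 0.0367
finger_force: 86.0
t: 9.85
tool_pos: [0.5715, -0.0128, 0.0489]
ee_rot: [-0.029, 1.0, -0.0, 0.002]
ft_force: [1.0, -0.4, 6.3]
finger_gap: 0.0362
finger_force: 87.6
t: 10.35
tool_pos: [0.576, -0.0125, 0.0351]
ee_rot: [-0.029, 1.0, -0.0, 0.0]
ft_force: [1.6, -0.3, 1.5]
finger_gap: 0.0364
finger_force: 87.0
[ 6.5  0.1 35.1]
```

```bash
python3 -m creep '[{"translation":[0,0,-0.003],"yaw":0},{"translation":[0,0,-0.003],"yaw":0},{"translation":[0,0,0],"yaw":0}]'
python3 -m creep '[{"translation":[0,0,-0.003],"yaw":0},{"translation":[0,0,-0.003],"yaw":0},{"translation":[0,0,0],"yaw":0}]'
python3 - <<'E'
from h import *
c=get_calibration('side');im,d=camera('side');cv2.imwrite('pics/s4.png',cv2.resize(im[150:240,290:390,::-1],None,fx=6,fy=6,interpolation=cv2.INTER_CUBIC))
print(crad(get_obs()['tool_pos']).round(1))
E
```

```text
t: 10.72
tool_pos: [0.5761, -0.0124, 0.03]
ee_rot: [-0.029, 1.0, -0.0, 0.0]
ft_force: [-4.0, 0.2, 9.9]
finger_gap: 0.0361
finger_force: 88.1
t: 11.1
tool_pos: [0.5779, -0.0129, 0.0268]
ee_rot: [-0.029, 1.0, -0.001, 0.002]
ft_force: [-8.1, 0.4, 26.3]
finger_gap: 0.0364
finger_force: 91.6
[ 8.5 -0.4 26.8]
```

View pics/s4.png

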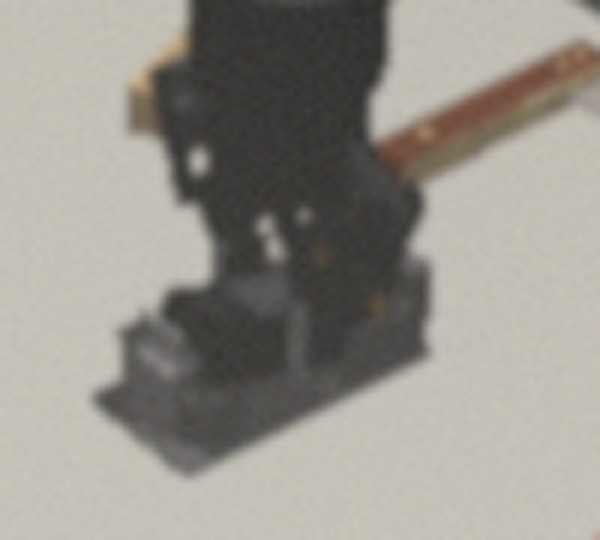

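The crop shows the pack between the guides: front against the brass plate at (380,300), rear at (175,300) just inside the catch at (150,340). Force is building as it levels, so keep pressing and ease back slightly.

```bash
python3 -m creep '[{"translation":[-0.001,0,-0.003],"yaw":0},{"translation":[-0.001,0,-0.002],"yaw":0},{"translation":[0,0,0],"yaw":0}]'
python3 -m creep '[{"translation":[0,0,-0.002],"yaw":0},{"translation":[0,0,-0.002],"yaw":0},{"translation":[0,0,0],"yaw":0}]'
python3 - <<'E'
from h import *
print(crad(get_obs()['tool_pos']).round(1))
E
```

```text
t: 11.52
tool_pos: [0.5762, -0.013, 0.0216]
ee_rot: [-0.029, 1.0, -0.001, 0.003]
ft_force: [-6.4, -0.3, 23.9]
finger_gap: 0.0366
finger_force: 93.9
t: 11.9
tool_pos: [0.576, -0.013, 0.0175]
ee_rot: [-0.029, 1.0, -0.001, 0.002]
ft_force: [-7.6, -0.1, 23.9]
finger_gap: 0.0364
finger_force: 96.5
[ 6.5 -0.4 17.5]
```

```bash
cat > chk.py <<'E'
from h import *
import sys
c=get_calibration('side');im,d=camera('side');cv2.imwrite('pics/%s.png'%sys.argv[1],cv2.resize(im[150:240,290:390,::-1],None,fx=6,fy=6,interpolation=cv2.INTER_CUBIC))
o,r=ray('side',np.c_[np.tile(np.arange(640),400),np.repeat(np.arange(400),640)],c)
X=crad(o+r*d.ravel()[:,None])
for y0 in(-9,9):
  for x in range(-58,60,4):
    q=X[(abs(X[:,0]-x)<2)&(abs(X[:,1]-y0)<9)&(X[:,2]>3)&(X[:,2]<70)]
    if len(q)>2: print(y0,x,len(q),'z',np.percentile(q[:,2],[5,50,95]).round(1))
E
python3 chk.py s5
```

```text
-9 -58 29 z [ 3.9 15.6 36.1]
-9 -54 42 z [ 6.5 24.1 50. ]
-9 -50 29 z [ 6.1 27.6 52.1]
-9 -46 12 z [35.2 37.4 44.3]
-9 -42 25 z [17.8 25.7 33.4]
-9 -38 13 z [25.8 33.3 35.8]
-9 -34 7 z [23.5 34.4 35.5]
-9 -30 12 z [26.  33.2 36.2]
-9 -26 10 z [31.4 33.1 34.9]
-9 -22 12 z [ 7.4 33.7 36. ]
-9 -18 17 z [ 6.7 32.5 35.1]
-9 -14 15 z [ 7.6 30.8 34.5]
-9 -10 14 z [ 5.  23.7 34.4]
-9 -6 20 z [10.2 33.1 55.7]
-9 -2 6 z [12.8 33.8 34.6]
-9 2 3 z [31.8 33.1 33.7]
-9 6 3 z [33.  33.3 33.9]
9 -58 40 z [ 4.8 14.3 34.2]
9 -54 27 z [13.  33.8 51.3]
9 -50 10 z [35.6 45.3 52.1]
9 -46 8 z [35.2 37.2 39.5]
9 -30 7 z [32.2 33.4 36.1]
9 -26 6 z [31.7 33.  34.8]
9 -22 8 z [32.6 33.5 34.7]
9 -18 6 z [32.5 33.7 35.9]
9 -14 9 z [32.3 34.4 35.3]
9 -10 8 z [32.2 35.2 54.1]
9 -6 9 z [32.2 34.  66.5]
9 -2 10 z [31.5 34.3 69.1]
9 2 7 z [31.5 32.6 34.3]
9 6 10 z [31.4 33.7 40.6]
9 10 10 z [31.5 32.7 40.7]
9 14 5 z [30.9 33.1 34.4]
9 18 3 z [32.1 33.5 33.9]
9 34 3 z [32.2 33.6 34.4]
```

The pack's top is level at about 33 mm (32 expected when seated). Slide it back under the catch, then release.

```bash
python3 -m creep '[{"translation":[-0.002,0,0],"yaw":0},{"translation":[-0.002,0,0],"yaw":0},{"translation":[-0.001,0,0],"yaw":0},{"translation":[0,0,0],"yaw":0}]'
python3 -m creep '[{"translation":[0,0,0],"yaw":0},{"translation":[0,0,0],"yaw":0},{"translation":[0,0,0],"yaw":0},{"translation":[0,0,0],"yaw":0}]' 0.5
python3 chk.py s6 | head -20
```

```text
t: 12.45
tool_pos: [0.574, -0.0131, 0.0175]
ee_rot: [-0.029, 1.0, -0.001, 0.006]
ft_force: [6.0, 1.5, 12.8]
finger_gap: 0.0368
finger_force: 94.8
t: 12.95
tool_pos: [0.5682, -0.0123, 0.0137]
ee_rot: [-0.029, 1.0, 0.0, -0.001]
ft_force: [-0.5, 0.1, 0.1]
finger_gap: 0.0641
finger_force: 0.0
-9 -58 44 z [ 6.1 22.5 38.4]
-9 -54 30 z [ 4.2 34.8 52.2]
-9 -50 32 z [ 6.4 19.3 43.6]
-9 -46 13 z [20.4 27.1 36.8]
-9 -42 17 z [21.  29.9 37.2]
-9 -38 9 z [25.  34.1 35.9]
-9 -34 11 z [27.6 33.7 37.6]
-9 -30 11 z [31.  34.3 37.2]
-9 -26 9 z [15.5 33.4 34.3]
-9 -22 14 z [16.3 33.7 37.3]
-9 -18 12 z [ 4.4 33.7 36.3]
-9 -14 13 z [11.4 32.9 34.9]
-9 -10 13 z [13.5 32.4 35.8]
-9 -6 12 z [ 4.7 30.8 34.5]
-9 -2 16 z [ 8.1 32.1 34.6]
-9 2 5 z [32.8 33.4 34.8]
-9 6 4 z [30.8 32.  33.2]
-9 22 3 z [32.1 32.3 34.9]
-9 26 3 z [31.9 32.7 33.5]
9 -58 41 z [ 4.6 18.6 36.9]
```

```bash
python3 -m creep '[{"translation":[0,0,0.02],"yaw":0},{"translation":[0,0,0.05],"yaw":0},{"translation":[0,0,0.05],"yaw":0},{"translation":[-0.02,0,0.04],"yaw":0},{"translation":[0,0,0.02],"yaw":0},{"translation":[0,0,0],"yaw":0},{"translation":[0,0,0],"yaw":0}]'
python3 - <<'E'
from h import *
im,d,c=save('wrist','pics/w3.png');X=crad(cloud(d,c)).reshape(-1,3);cv2.imwrite('pics/w3c.png',cv2.resize(im[90:270,240:420,::-1],None,fx=3,fy=3))
for y0 in(-9,0,9):
  print(y0,[(x,len(q),*np.percentile(q[:,2],[10,50,90]).round(1)) for x in range(-60,66,3) for q in [X[(abs(X[:,0]-x)<1.5)&(abs(X[:,1]-y0)<4)&(X[:,2]>3)]] if len(q)>2])
Q=X[(abs(X[:,0])<26)&(abs(X[:,1])<25)&(X[:,2]>20)];print('y',np.percentile(Q[:,1],[1,99]),'zmed',np.median(Q[:,2]),np.polyfit(Q[:,0],Q[:,2],1))
E
```

```text
t: 13.88
tool_pos: [0.5484, -0.0123, 0.1939]
ee_rot: [-0.029, 1.0, 0.0, -0.0]
ft_force: [-0.3, -0.2, -0.3]
finger_gap: 0.0639
finger_force: 0.0
-9 [(-60, 16, np.float64(3.4), np.float64(4.2), np.float64(5.5)), (-57, 45, np.float64(5.2), np.float64(12.1), np.float64(36.1)), (-54, 24, np.float64(35.6), np.float64(36.7), np.float64(37.3)), (-51, 43, np.float64(36.4), np.float64(51.3), np.float64(52.7)), (-48, 26, np.float64(45.9), np.float64(49.0), np.float64(50.9)), (-45, 16, np.float64(40.8), np.float64(42.7), np.float64(44.3)), (-42, 59, np.float64(37.0), np.float64(281.3), np.float64(285.3)), (-39, 1504, np.float64(275.8), np.float64(281.1), np.float64(284.1)), (-36, 49, np.float64(34.3), np.float64(36.4), np.float64(270.5)), (-33, 229, np.float64(35.6), np.float64(267.3), np.float64(275.4)), (-30, 1375, np.float64(256.6), np.float64(264.5), np.float64(273.3)), (-27, 25, np.float64(33.6), np.float64(34.3), np.float64(34.9)), (-24, 23, np.float64(33.4), np.float64(34.1), np.float64(35.3)), (-21, 24, np.float64(33.4), np.float64(34.2), np.float64(34.9)), (-18, 24, np.float64(33.2), np
[... 6180 characters left out ...]
(31.5), np.float64(32.4), np.float64(33.2)), (33, 21, np.float64(31.6), np.float64(32.3), np.float64(33.3)), (36, 21, np.float64(31.5), np.float64(31.8), np.float64(32.8)), (39, 18, np.float64(31.1), np.float64(31.9), np.float64(32.5)), (42, 61, np.float64(31.1), np.float64(36.1), np.float64(43.2)), (45, 19, np.float64(42.5), np.float64(43.3), np.float64(44.2)), (54, 81, np.float64(29.0), np.float64(38.8), np.float64(46.5)), (57, 23, np.float64(46.7), np.float64(47.2), np.float64(48.2)), (60, 19, np.float64(47.0), np.float64(47.6), np.float64(48.0)), (63, 21, np.float64(46.4), np.float64(47.1), np.float64(48.0))]
y [-19.32395472  17.81051445] zmed 33.314107558616854 [-0.04614668 33.19924796]
```

View pics/w3c.png

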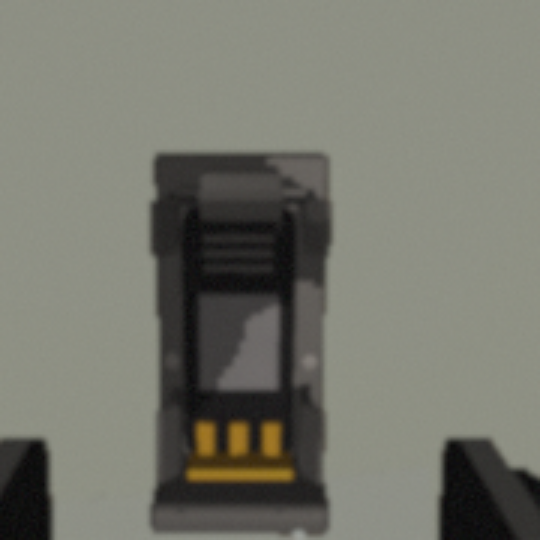

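The pack is in the pocket with its front down at (240,465), but the rear ribs at (240,240) sit about 4 mm high. The catch at (240,195) is still pushed back about 4-5 mm. I'll close the fingers and press the rear end down from above.

```bash
python3 -m creep '[{"translation":[-0.002,-0.002,0],"yaw":0},{"translation":[0,0,-0.02],"yaw":0},{"translation":[0,0,-0.03],"yaw":0},{"translation":[0,0,-0.04],"yaw":0},{"translation":[0,0,-0.03],"yaw":0},{"translation":[0,0,-0.016],"yaw":0},{"translation":[0,0,-0.006],"yaw":0},{"translation":[0,0,0],"yaw":0}]' -1 30
python3 -m creep '[{"translation":[0,0,-0.003],"yaw":0},{"translation":[0,0,-0.003],"yaw":0},{"translation":[0,0,0],"yaw":0}]'
```

```text
t: 14.92
tool_pos: [0.5471, -0.0145, 0.0526]
ee_rot: [-0.029, 1.0, -0.0, 0.0]
ft_force: [0.7, 0.4, -0.3]
finger_gap: -0.0001
finger_force: 0.0
t: 15.3
tool_pos: [0.5468, -0.0144, 0.0464]
ee_rot: [-0.029, 1.0, -0.0, 0.0]
ft_force: [-0.2, -0.6, 0.2]
finger_gap: 0.0
finger_force: 0.0
```

```bash
python3 -m creep '[{"translation":[0,0,-0.002],"yaw":0},{"translation":[0,0,-0.002],"yaw":0},{"translation":[0,0,0],"yaw":0}]'
```

```text
t: 15.68
tool_pos: [0.547, -0.0144, 0.043]
ee_rot: [-0.029, 1.0, -0.0, 0.0]
ft_force: [-2.7, 0.7, 8.7]
finger_gap: 0.0004
finger_force: 3.9
```

```bash
python3 -m creep '[{"translation":[0,0,-0.002],"yaw":0},{"translation":[0,0,0],"yaw":0},{"translation":[0,0,0],"yaw":0}]'
python3 -m creep '[{"translation":[0,0,-0.002],"yaw":0},{"translation":[0,0,0],"yaw":0},{"translation":[0,0,0],"yaw":0}]'
```

```text
t: 16.05
tool_pos: [0.5471, -0.0144, 0.043]
ee_rot: [-0.029, 1.0, -0.0, -0.0]
ft_force: [-11.0, 1.0, 25.6]
finger_gap: 0.0
finger_force: 12.9
t: 16.42
tool_pos: [0.5471, -0.0144, 0.0428]
ee_rot: [-0.029, 1.0, -0.0, -0.0]
ft_force: [-18.4, 2.8, 43.5]
finger_gap: -0.0
finger_force: 21.9
```

It has gone solid with the fingertips at about 32 mm, which is the seated height. Back off and look.

```bash
python3 -m creep '[{"translation":[0,0,0.01],"yaw":0},{"translation":[0,0,0.04],"yaw":0},{"translation":[0,0,0.05],"yaw":0},{"translation":[0,0,0.04],"yaw":0},{"translation":[0,0,0.02],"yaw":0},{"translation":[0,0,0],"yaw":0},{"translation":[0,0,0],"yaw":0}]' 1
python3 - <<'E'
from h import *
im,d,c=save('wrist','pics/w4.png');X=crad(cloud(d,c)).reshape(-1,3);cv2.imwrite('pics/w4c.png',cv2.resize(im[90:270,240:420,::-1],None,fx=3,fy=3))
X=X[(X[:,2]<60)&(X[:,2]>3)]
print([(x,len(q),float(np.median(q[:,2]).round(1))) for x in range(-60,66,3) for q in [X[(abs(X[:,0]-x)<1.5)&(abs(X[:,1])<10)]] if len(q)>2])
Q=X[(abs(X[:,0])<26)&(abs(X[:,1])<25)&(X[:,2]>20)];print('y',np.percentile(Q[:,1],[1,99]),'zmed',np.median(Q[:,2]),np.polyfit(Q[:,0],Q[:,2],1))
E
```

```text
t: 17.3
tool_pos: [0.5461, -0.0142, 0.1969]
ee_rot: [-0.029, 1.0, 0.0, -0.001]
ft_force: [0.6, 0.3, -0.7]
finger_gap: 0.0857
finger_force: 0.0
[(-60, 19, 5.0), (-57, 56, 5.5), (-54, 56, 5.6), (-51, 134, 31.2), (-48, 110, 37.2), (-45, 65, 51.1), (-42, 43, 45.5), (-39, 41, 40.6), (-36, 40, 31.9), (-33, 60, 31.8), (-30, 60, 31.7), (-27, 60, 31.8), (-24, 53, 31.7), (-21, 61, 31.5), (-18, 55, 31.7), (-15, 55, 31.9), (-12, 56, 32.0), (-9, 59, 31.8), (-6, 60, 31.8), (-3, 55, 31.9), (0, 50, 31.9), (3, 55, 31.5), (6, 60, 31.8), (9, 57, 31.9), (12, 52, 31.8), (15, 52, 31.8), (18, 53, 31.6), (21, 52, 31.7), (24, 47, 31.3), (27, 54, 31.5), (30, 51, 31.6), (33, 47, 31.7), (36, 53, 31.8), (39, 43, 31.8), (42, 143, 38.3), (45, 42, 43.2), (54, 192, 39.3), (57, 55, 47.4), (60, 57, 47.6), (63, 42, 47.3)]
y [-19.41596245  17.96368453] zmed 31.630350354350217 [-3.80975852e-03  3.15624276e+01]
```

View pics/w4c.png

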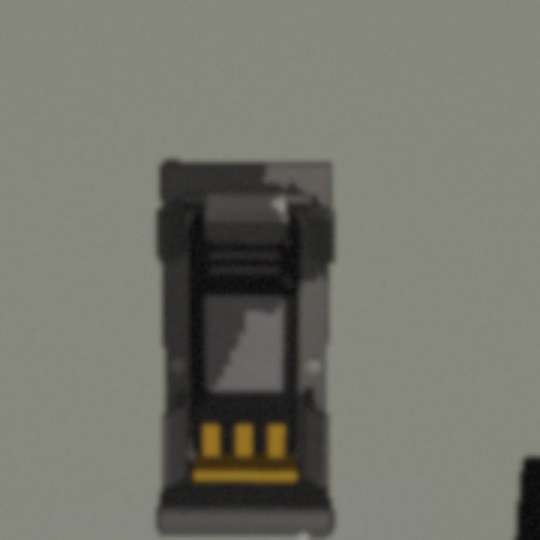

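The pack is flat: its top measures 31.6 mm along the whole length and the tilt is about 0.2°. The catch at (245,215) has snapped back over the first rib, with its ramp where it should be at rest. The gripper is clear.

```bash
python3 -c "from station import *; print(job_done())"
```

```text
the job is handed in; nothing more can be done
None
```

The long pack is seated flat in the charging cradle with its brass end against the contact plate and the catch snapped back over it; the gripper is clear, and I handed the job in at about 17 s, with no verdict returned.

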